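# Let one green tin out of the gravity dispenser

## Robot

A 6-joint arm with a two-finger parallel gripper is mounted at the origin on the work surface. World frame = base frame: x ahead of the robot, y to its left, z up, the work surface at z = 0. Lengths are in mm, angles in rad, forces in N, time in s.
With the tool pointing down it reaches from about 325 to 1000 mm from the base axis. Payload 5.1 kg.
Tool frame: the origin (TCP) lies on the centre line of the jaws, within the pads' length; the fingertips stand arm.nose_length ahead of it and the grasp point (between the pads) lies 6 mm ahead of it (arm.nose_length is the distance from the TCP to the fingertips, in mm); x points along the fingers, y is the direction in which the jaws open and shut, and the axes are right-handed (so a half turn about x gives the same grasp; the last joint's range is limited). The gripper opens to 85 mm and grips with 20 to 120 N. Pads are 22 mm wide; open, the fingers measure 114 mm over their backs; the gripper's body (76 mm by 85 mm) begins 54 mm behind the grasp point. The pads swing forward as they close: fully open they stand 13 mm farther back than shut.
Start: joints at [1.205, 0.124, 1.65, -0, 1.367, -0.083], TCP at [181.401, 624.162, 256.322] pointing down, gripper open.
Joint ranges: [-2.61, 2.61], [-1.02, 2.33], [0.03, 2.71], [-1.35, 4.49], [0.32, 2.68], [-2.91, 2.91]. Speed limits (rad/s): [2.57, 2.57, 3.14, 3.14, 3.14, 3.14].

## Interface

Orientations are given as a unit quaternion [w, x, y, z].
In Python, from workcell import arm, viewer, order gives the robot as it stands. The module is installed in compiled form; this text tells all that it offers.
- The arm moves only by the tool servo_tool, never from a script. Its argument "steps" is a list of rows, each a list of 7 numbers: the turn, a rotation vector about the world's x, y, z in degrees, then the shift along the world's x, y, z in cm, then the finger opening in cm, from 0 to 8.54. A call has 1 to 12 rows; each row shifts and turns the commanded pose from where the row before left it; what a row does not reach is not made up. A row lasts 1/10 s, in which the tool goes at most 50 mm and 8.59 degrees, less where a joint would pass 70% of its speed; a pose out of reach is approached as far as the arm can. A call is refused whole if a number of a shift passes 5 or a number of a turn 8.59, either way. A call with a gripper value outside its range is refused whole. The fingers move at their own pace and stop on an object; "force" is the grip in N (left out, the last holds). Time passes only in rows, so rows that do not move let the fingers close. It gives the time, the measured TCP pose, the force and the opening at its end, in the units of the state.
- arm.get_obs(): the state, without advancing time (a new reading comes with each control period).
- viewer.snapshot(name): name is "side" or "top" or "wrist"; returns a dict with "img" (480x640x3 uint8, blue, green, red), "camera_matrix" (3x3 intrinsics, pixels), "rvec" (rotation vector, rad) and "tvec" (3), from world to camera coordinates, as OpenCV has them; the wrist camera has in their place "mount" (4x4, takes a point from camera to tool coordinates, whose origin is the TCP and whose axes are the tool frame's). Camera axes: x right, y down, z forward; pixel columns grow to the right and rows downward; lengths in mm; the calibration is good to about 2 mm. A picture is of the moment at which its call begins: read the wrist's pose just before it. There is no depth.
- order.sign_off(): hands the job in, once; it reports no verdict.
The state is a dict: "time": time; "q": joint angles; "joint_velocities": joint speeds; "tau": joint torques, N m; "tool_pos": TCP position; "ee_rot": TCP orientation; "force": force on the tool from outside, world axes, zero at the start; "moment": the same for the moment, N m; "grip_width": finger opening in mm.
Only numpy, scipy, OpenCV 4.12 (cv2) and the standard library are available. Lean on these libraries where they do the work, as an engineer would, in place of code of your own. Each camera call takes 0.05 s, during which the arm holds its last target.

## Task

With the fingertips, press the black paddle at the rear of the dispenser that holds the green tins all the way down, so that the yellow gate at the other end of its rocker lifts and the front tin rolls by itself to the wire stop at the outlet; then let the paddle come right back up so that the gate drops and holds the next tin. Let out that one tin only, and do not touch, push or pick up any tin by hand. Leave the red tins' dispenser and the things standing about as they are.

Things in the scene. Friction and masses are not known exactly. Their poses are not given: they have to be found in the camera images.
- green_dispenser: fixed steel gravity dispenser of the green tins: 303 mm long (x), 100 mm wide (y), 190 mm high. Origin: centre of its footprint on the table; -x is the outlet end (towards the robot), +x the rear, z up. One lane slopes down to -x at 8 degrees, a wire stop at its end. The rocker pivots about y at (x, z) = (-19, 130) mm, gate ahead, paddle behind. Both dispensers are alike; either may be on the left.
- red_dispenser: fixed steel gravity dispenser of the red tins: 303 mm long (x), 100 mm wide (y), 190 mm high. Origin: centre of its footprint on the table; -x is the outlet end (towards the robot), +x the rear, z up. One lane slopes down to -x at 8 degrees, a wire stop at its end. The rocker pivots about y at (x, z) = (-19, 130) mm, gate ahead, paddle behind. Both dispensers are alike; either may be on the left.
- green_paddle: black ribbed paddle at the rear end of the rocker over the green tins, 50 (x) by 56 mm (y); origin: middle of its upper face, z out of it. In its dispenser's frame it rests at (x, z) = (47, 178) mm, tilted 20 degrees, rear edge higher; fully down (62, 136) mm, tilted 12 degrees the other way. Free above. A spring holds it up: 3 N to start, 7 N at the lower stop.
- red_paddle: black ribbed paddle at the rear end of the rocker over the red tins, 50 (x) by 56 mm (y); origin: middle of its upper face, z out of it. In its dispenser's frame it rests at (x, z) = (47, 178) mm, tilted 20 degrees, rear edge higher; fully down (62, 136) mm, tilted 12 degrees the other way. Free above. A spring holds it up: 3 N to start, 7 N at the lower stop.
- green_rocker (a joint): angle of the rocker over the green tins, rad: 0 at rest (paddle up, gate down), 0.55 with the paddle fully down on its stop. The gate frees the front tin from about 0.50; a fork then holds the middle tin back however long it is held. The tin rolls out in about 1 s. Let up, the spring shuts the gate and the next tins roll to it in about 1 s.
- red_rocker (a joint): angle of the rocker over the red tins, rad: 0 at rest (paddle up, gate down), 0.55 with the paddle fully down on its stop. Leave it at 0.
- green_front: green tin at the gate: lies on its side across the lane, 66 mm diameter, 88 mm long, about 0.24 kg; origin at its centre. In the dispenser's frame (x, z) = (-15, 80) mm at the start; let out, it rests against the wire stop at (-106, 67) mm. The one to let out.
- green_middle: green tin behind the front one: lies on its side across the lane, 66 mm diameter, 88 mm long, about 0.24 kg; origin at its centre. It starts at (51, 89) mm in the dispenser's frame and ends at the gate, (-15, 80) mm.
- green_back: green tin at the rear of the lane: lies on its side across the lane, 66 mm diameter, 88 mm long, about 0.24 kg; origin at its centre. It starts at (116, 98) mm in the dispenser's frame and ends at (50, 89) mm.
- red_front: red tin at the gate: lies on its side across the lane, 66 mm diameter, 88 mm long, about 0.24 kg; origin at its centre. Stays where it is.
- red_middle: red tin behind the front one: lies on its side across the lane, 66 mm diameter, 88 mm long, about 0.24 kg; origin at its centre. Stays where it is.
- red_back: red tin at the rear of the lane: lies on its side across the lane, 66 mm diameter, 88 mm long, about 0.24 kg; origin at its centre. Stays where it is.
- squeeze_bottle: clear empty squeeze bottle with a white collar, standing beside the green tins' dispenser: 53 mm diameter, 182 mm high, 50 g, easily knocked over; origin under its centre
- brush: black silicone basting brush, 210 mm long, lying on the white cutting board; origin under its middle
- scraper: steel bench scraper with a black grip, 150 x 115 mm, lying on the cutting board; origin under its middle
- sauce_cup: small steel sauce cup, 68 mm diameter, 45 mm high, standing behind the dispensers; origin under its centre
- shaker: amber glass spice shaker, 48 mm diameter, 100 mm high, standing behind the dispensers; origin under its centre
- turner: spatula with a wooden handle, 300 mm long, lying behind the dispensers; origin under its middle
Mind the look-alikes: they are no part of the job. What is shaped like the green_front but purple is not meant. Leave any purple look-alike of the green_back alone.

How it is judged:
By the outcome, as a careful person would: the job done as asked, in the order asked, and still so for the second after the job is handed in, with the robot touching nothing.
It also fails if it takes over 34 s, if anything falls off the work surface, if the arm or the gripper's body presses on something with over 40 N, if the wrist force passes 120 N, or if a joint passes its speed limit or range.

## Working session

There is one attempt and no reset: what is moved stays moved. The work goes in short steps, Python scripts to look and compute and a tool call to move; the robot and the scene stay as the last step left them, time stands still between calls to the robot, and variables do not carry over. Pictures are saved under pics/ and viewed, and the job is handed in when it is done.

Besides the shell and the picture viewer there is one more tool, called after "Call:" by a JSON object that holds its "fn" and its "kwargs", one argument or row to a line. servo_tool: Moves the arm, as the interface text tells. Its arguments: {"type":"object","properties":{"steps":{"type":"array","items":{"type":"array","items":{"type":"number"}}},"force":{"type":"number"}},"required":["steps"]}

```bash
mkdir -p pics
python3 - <<'E'
from workcell import arm, viewer
import cv2, pickle
print(arm.nose_length); o=arm.get_obs(); print(o)
for n in("side","top"):
    s=viewer.snapshot(n); cv2.imwrite(f"pics/{n}1.png",s["img"]); pickle.dump(s,open(f"{n}1.pkl","wb"))
    print(n,s["camera_matrix"],s["rvec"],s["tvec"])
E
```

```text
25.0
{'time': 0.0, 'q': array([ 1.20539561e+00,  1.24538637e-01,  1.65166742e+00, -2.56328936e-05,
        1.36751769e+00, -8.25842253e-02]), 'joint_velocities': array([ 0.00279807,  0.00028534,  0.00025988, -0.00179463, -0.00146466,
       -0.00022657]), 'tau': array([ 5.34185183e-04, -4.23625946e+01, -3.65441322e+01, -8.25989900e-05,
        7.30749947e-03, -4.58829177e-06]), 'tool_pos': array([181.21318401, 623.64569602, 255.03515857]), 'ee_rot': array([ 0.69988995,  0.09891934,  0.70020737, -0.10039255]), 'force': array([-0.16329384,  0.52486321,  0.06729661]), 'moment': array([-0.05766609,  0.05862918,  0.01432779]), 'grip_width': 85.3610756308666}
side [[608.4783608    0.         317.21203772]
 [  0.         608.4783608  240.06237262]
 [  0.           0.           1.        ]] [ 2.39072476 -0.25432951  0.09607596] [-566.63908193  124.05162676 1878.69444092]
top [[541.06751912   0.         311.66388101]
 [  0.         541.06751912 233.0343799 ]
 [  0.           0.           1.        ]] [ 2.17235286 -2.11893005  0.1625695 ] [-109.33991905  568.44725456 1404.0449667 ]
```

View pics/side1.png

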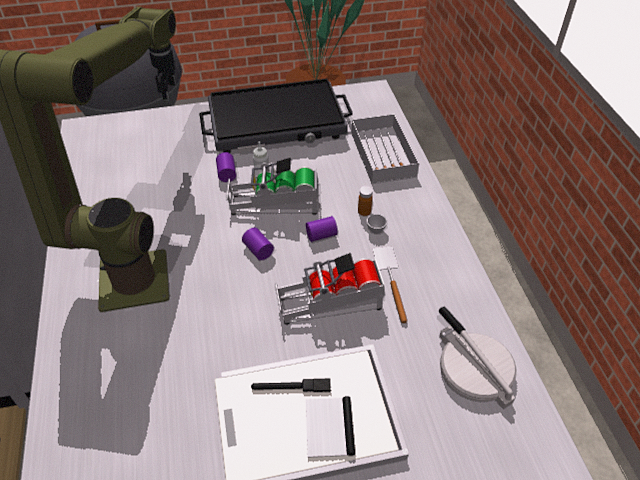

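View pics/top1.png

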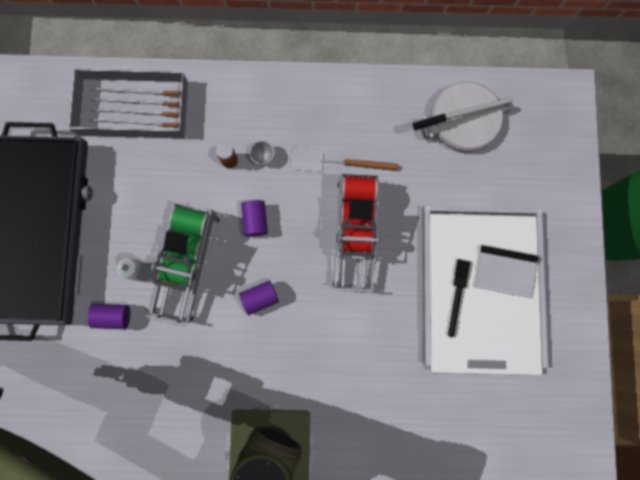

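Side view: the green dispenser is around (273,190), with its black paddle at about (283,165). Top view: its paddle is at about (176,243) and the bottle at (127,266). The red dispenser is at about (358,235). Next I'll zoom in and measure.

```bash
python3 - <<'E'
import cv2, pickle, numpy as np
t=pickle.load(open("top1.pkl","rb"))["img"];s=pickle.load(open("side1.pkl","rb"))["img"]
a=cv2.resize(t[190:330,100:230],None,fx=4,fy=4,interpolation=2);b=cv2.resize(s[135:225,215:335],None,fx=3,fy=3,interpolation=2)
c=np.zeros((560,a.shape[1]+b.shape[1]+0,3),np.uint8)
c[:a.shape[0],:a.shape[1]]=a;c[:b.shape[0],a.shape[1]:]=b
c=c[:,:];c=cv2.resize(c,None,fx=.9,fy=.9) ;cv2.imwrite("pics/z1.png",c[:, :800])
E
cat > h.py <<'E'
import cv2,numpy as np,pickle
def cam(s):
    R,_=cv2.Rodrigues(s["rvec"]);t=np.array(s["tvec"]).ravel();return s["camera_matrix"],R,t
def onz(s,uv,z):
    K,R,t=cam(s);d=R.T@np.linalg.inv(K)@np.array([uv[0],uv[1],1.]);c=-R.T@t
    return c+d*(z-c[2])/d[2]
def tri(s1,a,s2,b):
    P=[np.array(k)@np.c_[R,t] for k,R,t in(cam(s1),cam(s2))]
    X=cv2.triangulatePoints(P[0],P[1],np.float64(a).reshape(2,1),np.float64(b).reshape(2,1)).ravel();return X[:3]/X[3]
def proj(s,p): return cv2.projectPoints(np.float64(p).reshape(-1,3),s["rvec"],s["tvec"],s["camera_matrix"],None)[0].reshape(-1,2)
E
python3 - <<'E'
from h import *
T=pickle.load(open("top1.pkl","rb"));S=pickle.load(open("side1.pkl","rb"))
pts={}
for n,s,(x0,y0,x1,y1) in(("top",T,(150,195,215,300)),("side",S,(250,150,325,200))):
    im=s["img"].astype(int);B,G,R=im[...,0],im[...,1],im[...,2]
    m=np.zeros(B.shape,np.uint8);r=(slice(y0,y1),slice(x0,x1))
    g=m.copy();g[r]=((G>B+40)&(G>R+40))[r]
    k=m.copy();k[r]=(im.max(2)<45)[r]
    for nm,q in(("green",g),("black",k)):
        c,l,st,ce=cv2.connectedComponentsWithStats(q)
        for i in range(1,c):
            if st[i,4]>15:
                cnt=cv2.findContours((l==i).astype(np.uint8),0,2)[0][0]
                print(n,nm,st[i],ce[i].round(1),cv2.boxPoints(cv2.minAreaRect(cnt)).round(1).tolist())
E
```

```text
top green [171 207  33  28 646] [186.8 220.4] [[169.3000030517578, 227.5], [174.3000030517578, 206.10000610351562], [203.6999969482422, 213.10000610351562], [198.60000610351562, 234.5]]
top green [188 237   6   6  24] [190.1 239.2] [[186.6999969482422, 240.5], [189.89999389648438, 235.60000610351562], [193.1999969482422, 237.8000030517578], [189.89999389648438, 242.60000610351562]]
top green [189 254   5   5  20] [191.  255.8] [[189.0, 254.0], [193.0, 254.0], [193.0, 258.0], [189.0, 258.0]]
top green [163 260  24  11 142] [175.1 265. ] [[161.8000030517578, 265.20001220703125], [163.1999969482422, 259.1000061035156], [187.1999969482422, 264.70001220703125], [185.8000030517578, 270.70001220703125]]
top green [159 272  26  11 160] [172.  277.2] [[157.89999389648438, 277.5], [159.60000610351562, 270.6000061035156], [184.5, 276.8999938964844], [182.8000030517578, 283.70001220703125]]
top black [164 231  24  24 411] [176.  242.5] [[162.89999389648438, 249.5], [167.6999969482422, 230.1999969482422], [190.5, 235.89999389648438], [185.6999969482422, 255.1999969482422]]
side green [275 168  39  21 542] [295.4 177.8] [[273.20001220703125, 171.10000610351562], [312.29998779296875, 166.6999969482422], [314.3999938964844, 185.8000030517578], [275.3999938964844, 190.1999969482422]]
side green [257 173   5  10  39] [259.3 178.1] [[257.0, 173.0], [261.0, 173.0], [261.0, 182.0], [257.0, 182.0]]
side green [266 173   5   8  34] [267.7 176.1] [[266.0, 173.0], [270.0, 173.0], [270.0, 180.0], [266.0, 180.0]]
side green [267 181   8  10  49] [270.4 185.2] [[265.5, 184.5], [270.0, 180.0], [276.5, 186.5], [272.0, 191.0]]
side black [276 158  15  16 152] [282.9 165.3] [[273.0, 163.0], [289.5, 157.5], [292.8999938964844, 167.6999969482422], [276.3999938964844, 173.1999969482422]]
```

View pics/z1.png

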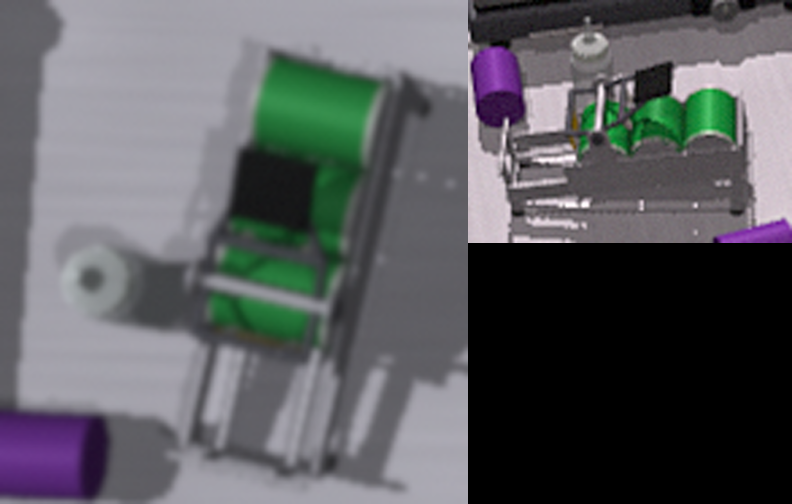

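The zoom shows the paddle at (176,242.5) in the top view and (282.9,165.3) in the side view. The gate is shut and the bottle is to the left of the dispenser.

Run:
```python
from h import *
T=pickle.load(open("top1.pkl","rb"));S=pickle.load(open("side1.pkl","rb"))
print("tri",tri(T,(176,242.5),S,(282.9,165.3)).round(1),"topplane",onz(T,(176,242.5),178).round(1),"side",onz(S,(282.9,165.3),178).round(1))
L=onz(T,(162.9,249.5),170);Rr=onz(T,(185.7,255.2),170);L2=onz(T,(167.7,230.2),186);R2=onz(T,(190.5,235.9),186)
for p in(L,Rr,L2,R2):print(p.round(1))
for a,b in((L,L2),(Rr,R2)): d=b-a;print("yaw x",np.degrees(np.arctan2(d[1],d[0])),np.linalg.norm(d[:2]))
for a,b in((L,Rr),(L2,R2)): d=a-b;print("yaw y",np.degrees(np.arctan2(-d[0],d[1])),np.linalg.norm(d[:2]))
# tin rear: whole rectangle
q=[onz(T,u,98) for u in((169.3,227.5),(174.3,206.1),(203.7,213.1),(198.6,234.5))]
d=q[0]-q[3];print("tin yaw",np.degrees(np.arctan2(-d[0],d[1])),np.linalg.norm(d))
d=q[1]-q[2];print("tin yaw",np.degrees(np.arctan2(-d[0],d[1])))
print("bottle top",onz(T,(127,266),182).round(1))
```

```text
tri [517.5 231.9 176.2] topplane [519.4 231.4 178. ] side [515.4 229.6 178. ]
[502.6 264.  170. ]
[490.1 208.1 170. ]
[547.7 251.2 186. ]
[535.3 195.6 186. ]
yaw x -15.914092340761508 46.941348508139654
yaw x -15.433187213086535 46.854958758056746
yaw y -12.567830910569795 57.30443821567114
yaw y -12.633209906510452 56.90674010950711
tin yaw -12.046714668139279 77.92994454164975
tin yaw -12.072296393284478
bottle top [459.5 343.7 182. ]
```

Run:
```python
from workcell import arm
from scipy.spatial.transform import Rotation as R
import numpy as np
o=arm.get_obs();q=o["ee_rot"];M=R.from_quat(np.r_[q[1:],q[0]]).as_matrix();print(M.round(3))
a=np.radians(-13);ex=np.array([np.cos(a),np.sin(a)]);ey=np.array([-ex[1],ex[0]])
print("tool y yaw",np.degrees(np.arctan2(M[1,1],M[0,1])),"dispenser y yaw",90-13)
rest=np.array([518,231.]);org=rest-47*ex;print("origin",org)
for x in(50,55,62):print(x,org+x*ex)
print(o["tool_pos"],o["time"],"delta to x=52:",org+52*ex-o["tool_pos"][:2])
```

```text
[[-0.001  0.279  0.96 ]
 [-0.002  0.96  -0.279]
 [-1.    -0.002 -0.   ]]
tool y yaw 73.79635758224897 dispenser y yaw 77
origin [472.20460696 241.57269955]
50 [520.92311019 230.32514684]
55 [525.79496052 229.20039157]
62 [532.61555097 227.62573418]
[181.21916709 623.68749948 255.15121375] 0.1 delta to x=52: [ 341.65268323 -393.81225475]
```

Call:
{"fn": "servo_tool", "kwargs": {
  "steps": [
    [0,0,1,0,0,1,0],
    [0,0,1,2.5,-2.9,1,0],
    [0,0,1,3,-3.5,0,0],
    [0,0,0,3,-3.5,0,0],
    [0,0,0,3,-3.5,0,0],
    [0,0,0,3,-3.5,0,0],
    [0,0,0,3,-3.5,0,0],
    [0,0,0,3,-3.5,0,0],
    [0,0,0,3,-3.5,0,0],
    [0,0,0,3,-3.5,0,0],
    [0,0,0,3,-3.5,0,0],
    [0,0,0,3,-3.5,0,0]
  ]
}}

```text
time: 1.3
tool_pos: [507.5, 243.6, 277.3]
ee_rot: [0.703, 0.081, 0.702, -0.081]
force: [-0.4, -0.1, -0.5]
grip_width: 0.1
```

Call:
{"fn": "servo_tool", "kwargs": {
  "steps": [
    [0,0,0,0.9,-1.5,0,0],
    [0,0,0,0,0,-2,0],
    [0,0,0,0,0,-2,0],
    [0,0,0,0,0,-1,0],
    [0,0,0,0,0,0,0]
  ]
}}

```text
time: 1.8
tool_pos: [514.5, 229.9, 224.7]
ee_rot: [0.701, 0.081, 0.703, -0.082]
force: [-0.7, -1.3, 0.1]
grip_width: 0.2
```

Run:
```python
from workcell import arm, viewer
from h import *
o=arm.get_obs();print(o["time"],o["tool_pos"],o["ee_rot"],o["force"])
ims=[]
for n in("side","top","wrist"):
    s=viewer.snapshot(n); pickle.dump(s,open(f"{n}2.pkl","wb")); ims.append(s["img"])
    if n!="wrist":
        p=o["tool_pos"]-[0,0,25];print(n,proj(s,p))
a=cv2.resize(ims[0][110:230,210:340],None,fx=3,fy=3,interpolation=2);b=cv2.resize(ims[1][190:330,100:230],None,fx=3,fy=3,interpolation=2)
w=cv2.resize(ims[2],(240,180));h=600
c=np.zeros((600,790,3),np.uint8);c[:a.shape[0],:a.shape[1]]=a;c[:b.shape[0],395:395+b.shape[1]]=b;c[420:600,:240]=w
cv2.imwrite("pics/z2.png",c)
```

```text
1.8 [514.50982907 229.8698689  224.73468118] [ 0.70137878  0.08067628  0.7034836  -0.08166984] [-0.72068863 -1.31574194  0.0620858 ]
side [[282.3060691  160.10317461]]
top [[174.29160675 243.37654636]]
```

View pics/z2.png

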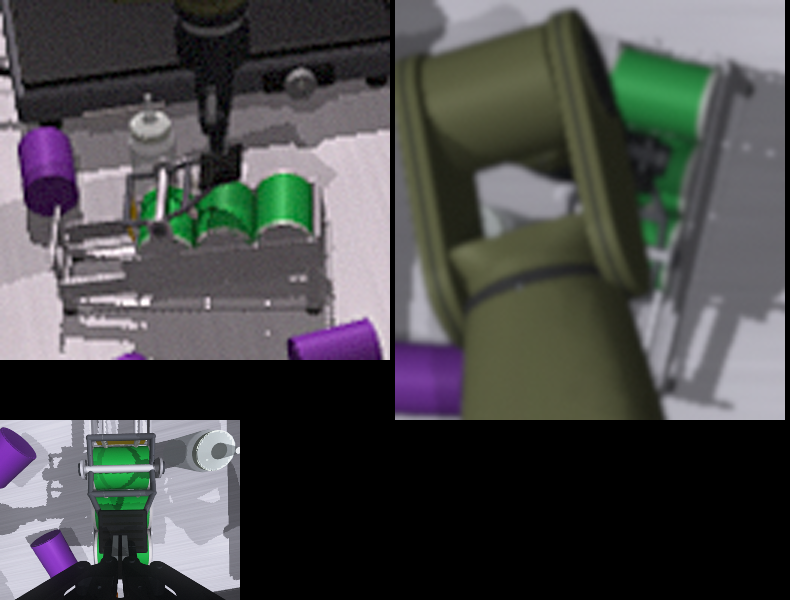

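The wrist view shows the closed tips centred over the paddle, about 20 mm above it. I'll shift rearward to about 55 mm in the dispenser frame, then press.

Call:
{"fn": "servo_tool", "kwargs": {
  "steps": [
    [0,0,0,1.1,-0.1,0,0],
    [0,0,0,0,0,-1,0],
    [0,0,0,0,0,-1,0],
    [0,0,0,0.1,0,-1,0],
    [0,0,0,0.1,0,-1,0],
    [0,0,0,0.1,0,-0.8,0],
    [0,0,0,0,0,0,0]
  ]
}}

```text
time: 2.65
tool_pos: [529.5, 229.0, 177.2]
ee_rot: [0.702, 0.081, 0.703, -0.082]
force: [1.4, -0.9, 4.4]
grip_width: -0.0
```

Call:
{"fn": "servo_tool", "kwargs": {
  "steps": [
    [0,0,0,0.2,0,-0.5,0],
    [0,0,0,0.1,0,-0.4,0],
    [0,0,0,0,0,-0.2,0],
    [0,0,0,0,0,0,0]
  ]
}}

```text
time: 3.05
tool_pos: [532.2, 228.8, 167.5]
ee_rot: [0.702, 0.081, 0.703, -0.082]
force: [-0.4, -2.7, 5.4]
grip_width: 0.0
```

Call:
{"fn": "servo_tool", "kwargs": {
  "steps": [
    [0,0,0,0,0,-0.3,0],
    [0,0,0,0,0,0,0]
  ]
}}

```text
time: 3.25
tool_pos: [532.5, 228.7, 164.8]
ee_rot: [0.703, 0.081, 0.702, -0.082]
force: [-0.5, -2.9, 6.0]
grip_width: -0.3
```

Call:
{"fn": "servo_tool", "kwargs": {
  "steps": [
    [0,0,0,0,0,-0.2,0],
    [0,0,0,0,0,0,0]
  ]
}}

```text
time: 3.45
tool_pos: [532.7, 228.7, 163.0]
ee_rot: [0.703, 0.081, 0.702, -0.082]
force: [-0.3, -1.6, 6.3]
grip_width: 0.1
```

Call:
{"fn": "servo_tool", "kwargs": {
  "steps": [
    [0,0,0,0,0,-0.2,0],
    [0,0,0,0,0,0,0]
  ]
}}

```text
time: 3.65
tool_pos: [532.9, 228.7, 161.8]
ee_rot: [0.703, 0.081, 0.702, -0.082]
force: [-0.7, -2.4, 7.4]
grip_width: -0.4
```

Call:
{"fn": "servo_tool", "kwargs": {
  "steps": [
    [0,0,0,0,0,-0.2,0],
    [0,0,0,0,0,0,0]
  ]
}}

```text
time: 3.85
tool_pos: [533.0, 228.8, 161.4]
ee_rot: [0.703, 0.081, 0.702, -0.082]
force: [-4.1, -5.1, 14.8]
grip_width: -0.1
```

On the stop: the force has jumped to 15 N. I'll hold there so the tin can roll.

Call:
{"fn": "servo_tool", "kwargs": {
  "steps": [
    [0,0,0,0,0,-0.1,0],
    [0,0,0,0,0,0,0],
    [0,0,0,0,0,0,0],
    [0,0,0,0,0,0,0],
    [0,0,0,0,0,0,0],
    [0,0,0,0,0,0,0],
    [0,0,0,0,0,0,0],
    [0,0,0,0,0,0,0],
    [0,0,0,0,0,0,0],
    [0,0,0,0,0,0,0],
    [0,0,0,0,0,0,0],
    [0,0,0,0,0,0,0]
  ]
}}

```text
time: 5.05
tool_pos: [533.0, 228.8, 161.2]
ee_rot: [0.703, 0.081, 0.702, -0.082]
force: [-5.2, -4.9, 18.4]
grip_width: 0.0
```

```bash
cat > look.py <<'E'
import sys
from workcell import arm, viewer
from h import *
k=sys.argv[1];o=arm.get_obs();print(o["time"],o["tool_pos"],o["force"])
I={}
for n in("side","top","wrist"):
    s=viewer.snapshot(n); pickle.dump(s,open(f"{n}{k}.pkl","wb")); I[n]=s["img"]
a=cv2.resize(I["side"][110:230,210:340],None,fx=3,fy=3,interpolation=2);b=cv2.resize(I["top"][190:330,100:230],None,fx=3,fy=3,interpolation=2)
w=cv2.resize(I["wrist"],(310,232))
c=np.zeros((600,790,3),np.uint8);c[:a.shape[0],:a.shape[1]]=a;c[:b.shape[0],395:395+b.shape[1]]=b;c[365:597,:310]=w
cv2.imwrite(f"pics/z{k}.png",c)
E
python3 look.py 3
```

```text
5.05 [532.97694155 228.78934572 161.2318591 ] [-5.20743435 -4.93978906 18.3502019 ]
```

View pics/z3.png

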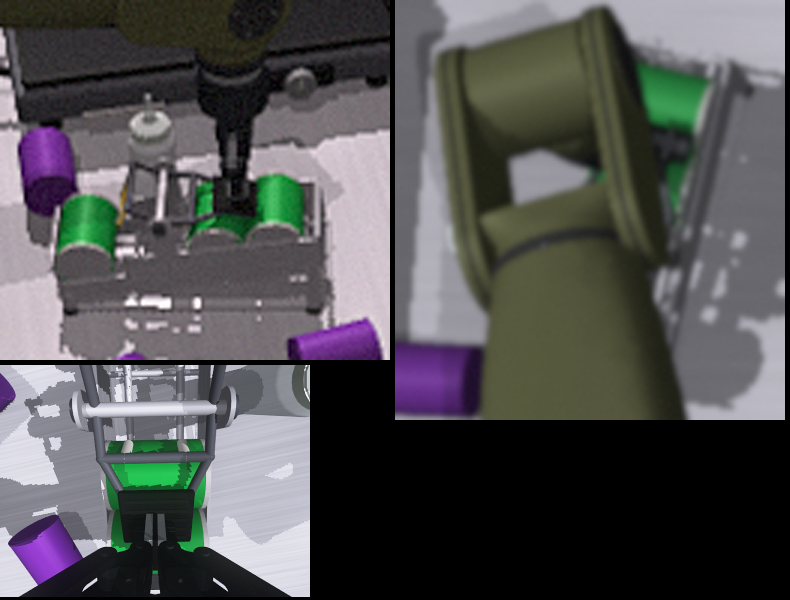

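The front tin has rolled to the wire stop (side crop, about (85,235)) and the fork is holding the middle tin. Now I'll release smoothly upward.

Call:
{"fn": "servo_tool", "kwargs": {
  "steps": [
    [0,0,0,-0.2,0,1,0],
    [0,0,0,-0.2,0,2,0],
    [0,0,0,0,0,3,0],
    [0,0,0,0,0,4,0],
    [0,0,0,0,0,3,0],
    [0,0,0,0,0,0,0],
    [0,0,0,0,0,0,0],
    [0,0,0,0,0,0,0],
    [0,0,0,0,0,0,0],
    [0,0,0,0,0,0,0],
    [0,0,0,0,0,0,0],
    [0,0,0,0,0,0,0]
  ]
}}

```text
time: 6.4
tool_pos: [528.3, 229.1, 286.9]
ee_rot: [0.702, 0.081, 0.703, -0.081]
force: [-0.7, -0.3, 0.3]
grip_width: 0.2
```

Call:
{"fn": "servo_tool", "kwargs": {
  "steps": [
    [0,0,0,-2,3,0,0],
    [0,0,0,-3,3.5,0,0],
    [0,0,0,-3,3.5,0,0],
    [0,0,0,-3,3.5,0,0],
    [0,0,0,-3,3.5,0,0],
    [0,0,0,-3,3.5,0,0],
    [0,0,0,-3,3.5,0,0],
    [0,0,0,-3,3.5,0,0],
    [0,0,0,0,0,0,0],
    [0,0,0,0,0,0,0],
    [0,0,0,0,0,0,0]
  ]
}}

```text
time: 7.5
tool_pos: [298.9, 503.7, 287.2]
ee_rot: [0.702, 0.081, 0.702, -0.082]
force: [-0.0, 0.1, -0.1]
grip_width: -0.1
```

```bash
python3 look.py 4
python3 - <<'E'
from h import *
for n in("top","side"):
    a,b=[pickle.load(open(f"{n}{k}.pkl","rb"))["img"] for k in(1,4)]
    cv2.imwrite(f"pics/{n}4.png",b)
E
```

```text
7.5 [298.85132186 503.72173617 287.21390061] [-0.02231009  0.14891083 -0.07588046]
```

View pics/z4.png

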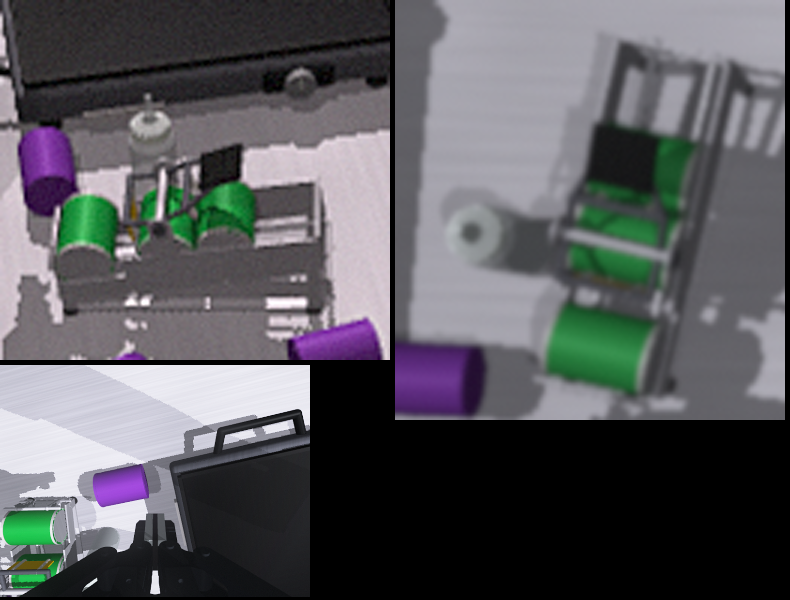

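View pics/side4.png

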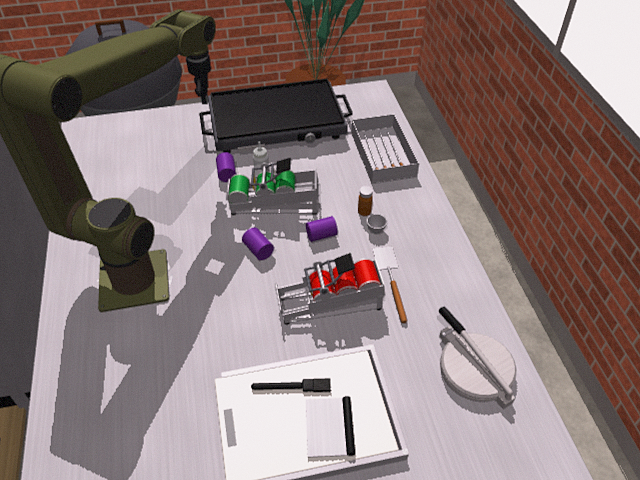

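One green tin is at the outlet (side (238,185)) and the next two are at the gate and behind it. The paddle is back up at (283,165) and the gate is down. The bottle, the red dispenser and the other things are unmoved.

```bash
python3 -c "
from workcell import order
print(order.sign_off())"
```

```text
the job is handed in; nothing more can be done
None
```

The green dispenser let out one tin, and the job was handed in at about 7.6 s of the 34 s allowed.

**What I did:** I found the green paddle in two camera views at about (518, 231, 178) mm. I pressed it with the closed fingertips until it met its lower stop; the vertical force on the tool was 18 N while I held it there. After about 1.2 s the front tin had rolled to the wire stop. I then let the paddle up and moved the arm away.

**Last checks:**
- **Tins:** one green tin is at the wire stop, the next is held at the gate, and the third is behind it.
- **Paddle and gate:** the paddle is back at its starting place in the side view and the gate is down.
- **Surroundings:** the red dispenser, the squeeze bottle, the purple look-alikes and the other things look unmoved.
- **Robot:** the force reading was about zero, with the arm touching nothing.

These checks were by eye from the pictures; I did not measure the final tin positions in mm. No check failed. One move stopped about 8 mm short in x, and I corrected it before pressing.

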